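# Clear the clamp bed and set the clamp cap a quarter turn free

### The arm

A 6-joint arm with a two-finger parallel gripper is mounted at the origin on the work surface. World frame = base frame: x ahead of the robot, y to its left, z up, the work surface at z = 0. Lengths are in m, angles in rad, forces in N, time in s.
With the tool pointing down it reaches from about 0.3 to 0.95 m from the base axis. Payload 3.1 kg.
Tool frame: the origin (TCP) lies midway between the tips of the shut fingers; the grasp point (between the pads) lies tcp_to_grasp behind it (tcp_to_grasp is the distance from the TCP to the grasp point, in m); z points along the fingers, y is the line along which they close (so a half turn about z gives the same grasp; the last joint's range is limited). The gripper opens to 85 mm and grips with 20 to 120 N. Pads are 22 mm wide; open, the fingers measure 114 mm over their backs; the gripper's body (76 mm by 85 mm) begins 54 mm behind the grasp point. The pads swing forward as they close: fully open they stand 13 mm farther back than shut.
Start: joints at [-1.335, 0.308, 1.634, -0, 1.2, -0.07], TCP at [0.188, -0.596, 0.231] pointing down, gripper open.
Joint ranges: [-3.06, 3.06], [-0.79, 1.96], [0.05, 2.63], [-1.19, 4.34], [0.05, 2.64], [-2.94, 2.94]. Speed limits (rad/s): [2.79, 2.79, 3.14, 3.14, 3.14, 3.14].

### API

Orientations are given as a rotation vector (axis times angle).
In Python, from station import * gives the robot as it stands.
- The arm moves only by the tool send_rows, never from a script. Its argument "steps" is a list of rows, each a list of 3 entries, a list of its own where there are three numbers: the gripper command: -1 is shut, 1 is fully open, values between are in proportion, then the shift along the tool's x, y, z in mm, then the turn, a rotation vector about the tool's x, y, z in rad. A call has 1 to 12 rows; each row is the pose to reach, as a shift and turn from the pose commanded when the call began, along the tool's axes at that moment; what a row does not reach only later rows make up. A row lasts 1/8 s, in which the tool goes at most 62.5 mm and 10.7 degrees, less where a joint would pass 70% of its speed; a pose out of reach is approached as far as the arm can. A call with a gripper value outside its range is refused whole. The fingers move at their own pace and stop on an object; "squeeze" is the grip in N (left out, the last holds). Time passes only in rows, so rows that repeat a pose let the fingers close. It gives the time, the measured TCP pose, the force, the opening and the grip force at its end, in the units of the state.
- get_obs(): the state, without advancing time (a new reading comes with each control period).
- camera(name): name is "side" or "top" or "wrist"; returns a dict with "pixels" (480x640x3 uint8, red, green, blue), "K" (3x3 intrinsics, pixels), "view" (4x4, takes a point from world to camera coordinates). Camera axes: x right, y down, z forward; pixel columns grow to the right and rows downward; lengths in m; the calibration is good to about 2 mm. A picture is of the moment at which its call begins. There is no depth.
- hand_in(): hands the job in; it is judged then, once.
Trained networks look in a picture, given as the dict that the camera call returned (one of the last four; its "shot" number tells which), for a name from the list of things; names that differ only in an ending like _2 or _b are one class to them, and where a whole thing is asked for, a point or a joint stands for the part that bears it (a point fixed in the world has none). Each returns a list of dicts, best first, with "confidence" (0 to 1); they miss things now and then, are a little off and sometimes report something else, mostly with a low value. They report only what shows in the picture. A call takes as long as a camera call. They do not tell look-alikes from the thing itself.
- masks_of(picture, name): "region" (480x640 bool, what is visible of it) and "rect" ([centre column, centre row, width, height] in pixels, round what is visible of it).
- mark_of(picture, name): "xy" ([column, row] in pixels: a listed point, or the origin of a listed thing).
The state is a dict: "clock": time; "joints": joint angles; "dq": joint speeds; "joint_efforts": joint torques, N m; "position": TCP position; "tool_rot": TCP orientation; "wrist_force": force on the tool from outside, world axes, zero at the start; "wrist_torque": the same for the moment, N m; "width": finger opening in m; "grasp_force": force on a finger pad.
Only numpy, scipy, OpenCV 4.12 (cv2) and the standard library are available. Lean on these libraries where they do the work, as an engineer would, in place of code of your own. Each camera call takes 0.05 s, during which the arm holds its last target. There are 200 camera calls.

### The job

With the scraper block push all four metal chips off the clamp's bed plate, touching them with nothing else while they lie on it, then stand the scraper upright on the bench and let go of it. Screw the knurled clamp cap down (clockwise) until it bottoms out, back it off a quarter turn so the strap is just free, and hold it there: you finish with the gripper still gripping the cap. Leave the tube, the bottle and the wrench where they are.

Things in the scene. Friction and masses are not known exactly. Their poses are not given: they have to be found in the camera images.
- bed_plate: Dark steel bed plate, fixed to the bench: 120 mm along its x, 300 mm along its y, 20 mm thick, so its top is 20 mm above the bench. Origin at the centre of its underside, z up. The clamp stands on it near the +y end; the rest is flat and bare except for the chips, which lie at y = -121 to -14 mm and x = -43 to +43 mm.
- strap_top (a point): Centre of the clamp on the strap's top, at the plate's x = 0, y = +115 mm. The boss under the strap is 44 x 50 mm (x by y), its top 40 mm above the bench. The light metal strap on it is 28 mm along x, 10 mm thick, from y = +81 to +137 mm of the plate. The upright threaded stud ends 98 mm above the bench.
- cap_grip (a point): Point on the upright axis of the knurled steel clamp cap, 25 mm above the cap's underside. The cap is a round cylinder, 45 mm over the knurling, 40 mm high, a short dark line on its top. It is already started on the stud; when bottomed out its underside is 50 mm above the bench. Right-hand thread, 4 mm rise per turn; the strap rises and falls with it.
- clamp_cap (a joint): Turn of the cap in rad: 0 = bottomed out (hard stop), growing as it is unscrewed (counter-clockwise seen from above); a quarter turn back is 1.57. It starts between 1.8 and 3.2; the thread ends at 5.0. It turns with light drag (about 0.12 N m) and stays where it is left.
- scraper_centre (a point): Centre of the scraper, half-way up: a wooden block with a dark rubber foot, 100 mm long along its x (the blade), 28 mm thick along its y, 70 mm tall along its z, 0.16 kg; it starts standing upright on the bench beside the plate, so the point is 35 mm up.
- chip0_centre (a point): Centre (half-way up) of a small bent metal chip, about 18 x 13 mm, 8 mm high, 12 g, lying loose on the bed plate.
- chip1_centre (a point): Centre (half-way up) of a small bent metal chip, about 18 x 13 mm, 8 mm high, 12 g, lying loose on the bed plate.
- chip2_centre (a point): Centre (half-way up) of a small bent metal chip, about 18 x 13 mm, 8 mm high, 12 g, lying loose on the bed plate.
- chip3_centre (a point): Centre (half-way up) of a small bent metal chip, about 18 x 13 mm, 8 mm high, 12 g, lying loose on the bed plate.
- tube_offcut: Bystander: steel tube offcut standing on end, 48 mm diameter, 55 mm tall; origin at the centre of its underside.
- oil_bottle: Bystander: grey oil bottle, 60 mm diameter, 150 mm tall; origin at the centre of its underside.
- wrench: Bystander: steel wrench lying flat, 170 mm long along its x; origin at its underside.
Mind the look-alikes: they are no part of the job. What is shaped like the part that bears scraper_centre but white or yellow is not meant.

How it is judged:
By the outcome, as a careful person would: the job done as asked, in the order asked, and still so for the second after the job is handed in, while the arm keeps its last pose, push and grip.
It also fails if it takes over 69 s, if anything falls off the work surface, if the arm or the gripper's body presses on something with over 40 N, if the wrist force passes 120 N, or if a joint passes its speed limit or range.

## Working session

There is one attempt and no reset: what is moved stays moved. The work goes in short steps, Python scripts to look and compute and a tool call to move; the robot and the scene stay as the last step left them, time stands still between calls to the robot, and variables do not carry over. Pictures are saved under pics/ and viewed, at most 12 in all, crops included, and the job is handed in when it is done.

Besides the shell and the picture viewer there is one more tool, called as name(argument=value, ...), one argument or row to a line, values as JSON. send_rows: Moves the arm, as the interface text tells. Its arguments: {"type":"object","properties":{"steps":{"type":"array","items":{"type":"array"}},"squeeze":{"type":"number"}},"required":["steps"]}

```bash
ls; mkdir -p pics
cat > h.py <<'E'
import numpy as np, cv2
from station import *
from scipy.spatial.transform import Rotation as R
def ray(p,uv):
    V=np.array(p["view"]);Rm=V[:3,:3];t=V[:3,3]
    d=Rm.T@np.linalg.solve(np.array(p["K"]),[uv[0],uv[1],1.]);return -Rm.T@t,d
def onz(p,uv,z):
    o,d=ray(p,uv);return (o+d*(z-o[2])/d[2])
def proj(p,X):
    V=np.array(p["view"]);c=np.atleast_2d(X)@V[:3,:3].T+V[:3,3];q=c@np.array(p["K"]).T;return q[:,:2]/q[:,2:]
def save(p,n): cv2.imwrite("pics/"+n,cv2.cvtColor(p["pixels"],cv2.COLOR_RGB2BGR))
E
python3 - <<'E'
from h import *
np.set_printoptions(precision=4,suppress=True)
o=get_obs();print({k:np.round(v,3) for k,v in o.items()})
try: print(tcp_to_grasp)
except Exception as e: print(e)
H={"bed_plate":0,"strap_top":.05,"cap_grip":.077,"scraper_centre":.035,"chip0_centre":.024,"tube_offcut":0,"oil_bottle":0,"wrench":0}
for c in ("top","side"):
    p=camera(c);save(p,c+"0.png")
    print(c,ray(p,(320,240)))
    for n,z in H.items():
        for m in mark_of(p,n): print(n,np.round(m["xy"],1),round(m["confidence"],2),onz(p,m["xy"],z)[:2])
E
```

```text
pics
{'clock': np.float64(0.0), 'joints': array([-1.335,  0.309,  1.635, -0.   ,  1.2  , -0.07 ]), 'dq': array([-0.   , -0.002,  0.001, -0.001, -0.001, -0.002]), 'joint_efforts': array([  0.   , -41.525, -27.667,   0.   ,   0.01 ,  -0.   ]), 'position': array([ 0.188, -0.595,  0.23 ]), 'tool_rot': array([-3.103, -0.478,  0.   ]), 'wrist_force': array([-0.45 , -0.732, -0.959]), 'wrist_torque': array([ 0.008,  0.014, -0.001]), 'grasp_force': np.float64(0.0), 'width': np.float64(0.086)}
0.0187
top (array([0.33  , 0.0247, 1.3514]), array([ 0.1839, -0.0198, -0.9834]))
bed_plate [289.1 240.3] 0.87 [0.581  0.0695]
cap_grip [237.7 246.1] 0.87 [0.5523 0.1795]
scraper_centre [478.7 199.9] 0.71 [ 0.6748 -0.3663]
scraper_centre [461.8 256.2] 0.62 [ 0.5431 -0.322 ]
scraper_centre [423.9 320. ] 0.6 [ 0.3996 -0.2325]
chip0_centre [328.7 241.5] 0.53 [ 0.575  -0.0219]
tube_offcut [378.3 156.5] 0.84 [ 0.7885 -0.1408]
tube_offcut [330. 241.] 0.57 [ 0.5806 -0.0258]
oil_bottle [141.9 220.3] 0.58 [0.6243 0.4163]
wrench [305.2 156.4] 0.59 [0.7865 0.0348]
side (array([ 0.4598, -0.6877,  0.9096]), array([ 0.1226,  0.6537, -0.7469]))
bed_plate [310.7 255.5] 0.62 [0.5804 0.0652]
strap_top [287.8 207.3] 0.62 [0.544  0.1767]
cap_grip [289.1 206.6] 0.59 [0.5445 0.1513]
cap_grip [291.7 195.2] 0.57 [0.5552 0.1874]
scraper_centre [402. 430.] 0.97 [ 0.6684 -0.3692]
scraper_centre [236.  380.9] 0.9 [ 0.3963 -0.2347]
scraper_centre [324.7 418.2] 0.83 [ 0.5425 -0.3282]
chip0_centre [315.3 281.2] 0.56 [ 0.5757 -0.0264]
tube_offcut [428.  316.1] 0.65 [ 0.7943 -0.1337]
oil_bottle [305.6 154.6] 0.84 [0.6226 0.4212]
wrench [398.3 255.8] 0.59 [0.7768 0.0335]
```

View pics/top0.png

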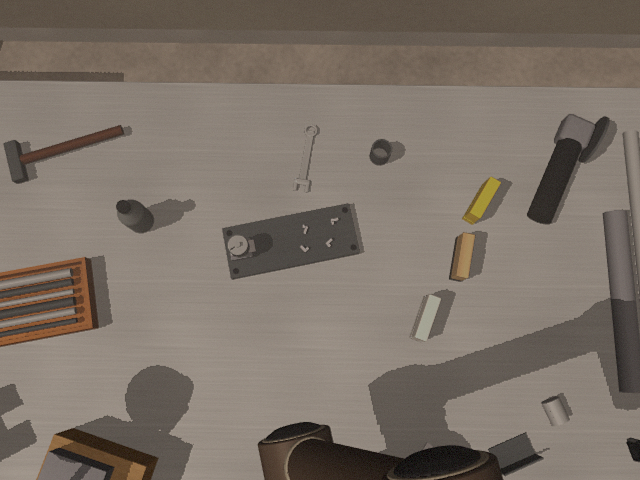

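View pics/side0.png

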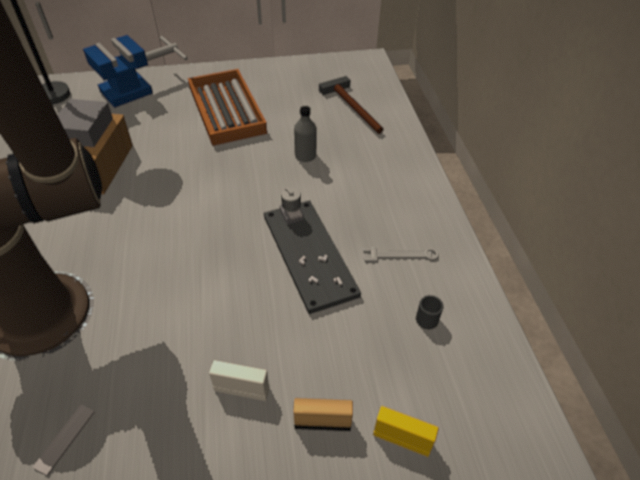

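The top view shows the wooden scraper at about (462,256), between the yellow (482,200) and white (427,317) look-alikes. The plate is at (292,241), with the cap at its left end (238,245). The chips are at about (305,229), (334,221), (305,248) and (329,242). The side view agrees, with the scraper at (323,413). Next I'll measure exact poses.

```bash
cat >> h.py <<'E'
def rect(p,region,z):
    c,_=cv2.findContours(region.astype(np.uint8),cv2.RETR_EXTERNAL,cv2.CHAIN_APPROX_NONE)
    c=max(c,key=cv2.contourArea)[:,0,:]
    w=np.array([onz(p,u,z)[:2] for u in c],np.float32)
    r=cv2.minAreaRect(w*1000);b=cv2.boxPoints(r)
    e=[b[1]-b[0],b[2]-b[1]];e=max(e,key=np.linalg.norm);return np.round(r[0],1),np.round(r[1],1),round(np.degrees(np.arctan2(e[1],e[0]))%180,2)
E
python3 - <<'E'
from h import *
np.set_printoptions(precision=4,suppress=True)
for c in ("top","side"):
    p=camera(c);hsv=cv2.cvtColor(p["pixels"],cv2.COLOR_RGB2HSV)
    for m in masks_of(p,"bed_plate")[:1]: print(c,"plate",rect(p,m["region"],.02))
    for m in masks_of(p,"scraper_centre"):
        g=m["region"];col=np.median(p["pixels"][g],0);print("scr",m["rect"],col,rect(p,g,.07),rect(p,g,.0))
        if 190<np.median(hsv[g][:,1]) or c=="top":
            v=hsv[...,2]; th=cv2.threshold(v[g].reshape(-1,1),0,255,cv2.THRESH_OTSU)[0]
            print("   bright face",th,rect(p,g&(v>th),.07))
    for m in masks_of(p,"chip0_centre"): 
        if m["confidence"]>.2: print("chip",m["rect"],round(m["confidence"],2),onz(p,m["rect"][:2],.024)[:2])
    for m in masks_of(p,"cap_grip"): print("cap",m["rect"],m["confidence"])
    im=p["pixels"]
p=camera("top");V=p["view"]
im=cv2.resize(p["pixels"][195:295,215:375],None,fx=5,fy=5,interpolation=cv2.INTER_CUBIC)
im2=cv2.resize(p["pixels"][225:290,430:510],None,fx=5,fy=5,interpolation=cv2.INTER_CUBIC)
cv2.imwrite("pics/crop.png",cv2.cvtColor(im,cv2.COLOR_RGB2BGR))
E
```

```text
top plate (array([576.2,  65.6]), array([122.4, 300. ]), np.float32(102.36))
scr [482.3, 200.8, 40.4, 44.8] [163. 146.  54.] (array([ 665.6, -362.7]), array([ 33.5, 119.8]), np.float32(149.64)) (array([ 684. , -383.9]), array([ 35.3, 126.3]), np.float32(149.64))
   bright face 142.0 (array([ 672.7, -370.4]), array([26.4, 98.7]), np.float32(148.81))
scr [462.0, 257.4, 23.6, 48.8] [157. 124.  85.] (array([ 538.7, -312.1]), array([ 42. , 112.6]), np.float32(167.94)) (array([ 550.1, -330.5]), array([ 44.3, 118.7]), np.float32(167.94))
   bright face 129.0 (array([ 543.2, -316. ]), array([ 35.6, 102.1]), np.float32(168.44))
scr [426.1, 317.8, 31.0, 50.2] [163. 162. 147.] (array([ 402.9, -227.7]), array([ 38.9, 105.6]), np.float32(159.86)) (array([ 406.9, -241.5]), array([ 41. , 111.4]), np.float32(159.86))
   bright face 140.0 (array([ 403.6, -233.6]), array([26.6, 98.3]), np.float32(159.26))
cap [239.0, 244.6, 20.6, 25.6] 0.88
side plate (array([569.2,  91.9]), array([123.8, 371.4]), np.float32(102.11))
scr [405.1, 430.7, 69.6, 47.8] [150. 120.  15.] (array([ 664.7, -382.7]), array([54.4, 98.4]), np.float32(148.75)) (array([ 681.8, -357.3]), array([ 58.9, 106.7]), np.float32(148.75))
   bright face 150.0 (array([ 671.3, -371.1]), array([27.6, 97.7]), np.float32(149.04))
scr [240.5, 380.0, 62.7, 40.3] [121. 112.  98.] (array([ 403.3, -250.4]), array([ 57.5, 112. ]), np.float32(159.79)) (array([ 398.6, -213.9]), array([ 62.3, 121.4]), np.float32(159.79))
scr [323.7, 416.2, 59.2, 32.3] [126.5  96.   61. ] (array([ 537.3, -334.1]), array([53.9, 97.7]), np.float32(168.52)) (array([ 543.7, -304.6]), array([ 58.4, 105.9]), np.float32(168.52))
chip [313.5, 278.2, 8.3, 7.8] 0.42 [ 0.5733 -0.0179]
cap [291.5, 197.4, 23.3, 25.0] 0.58
cap [288.8, 200.8, 21.1, 29.5] 0.49
```

View pics/crop.png

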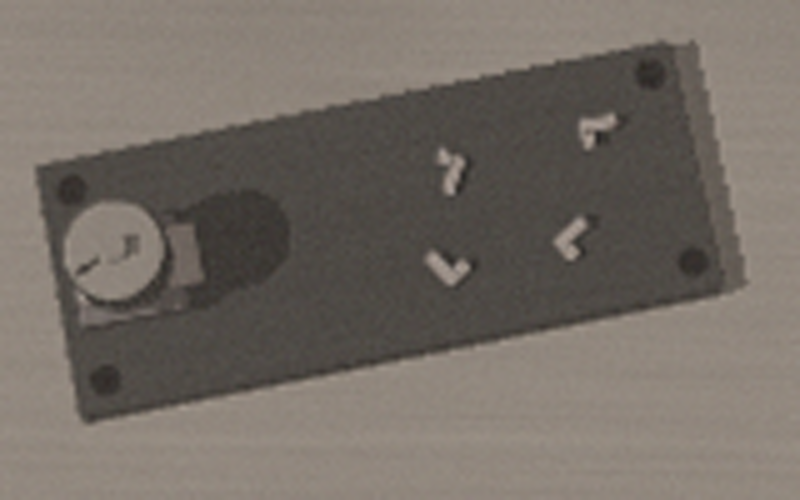

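The crop shows the four chips on the -y half, at crop pixels (452,170), (597,130), (447,268) and (573,240). The cap is at (115,250) with its line pointing down-left.

```bash
cat >> h.py <<'E'
C=np.array([.576,.0656]);A=np.radians(12.36)
X=np.array([np.cos(A),np.sin(A)]);Y=np.array([-X[1],X[0]])
def toplate(w): d=np.array(w)[:2]-C; return np.round([d@X*1000,d@Y*1000],1)
def fromplate(x,y): return C+(x*X+y*Y)/1000
def go(*targets):
    """targets: (x,y,z,yaw_deg of tool x) tool down -> shift mm / turn from now"""
    o=get_obs();Rn=R.from_rotvec(o["tool_rot"])
    for x,y,z,yaw in targets:
        T=R.from_euler("z",yaw,degrees=True)*R.from_rotvec([np.pi,0,0])
        print(np.round(Rn.inv().apply(np.array([x,y,z])-o["position"])*1000,1),np.round((Rn.inv()*T).as_rotvec(),3))
def st():
    o=get_obs();x=R.from_rotvec(o["tool_rot"]).as_matrix()
    print("t",round(o["clock"],2),"p",np.round(o["position"],4),"yaw",round(np.degrees(np.arctan2(x[1,0],x[0,0])),2),"zax",np.round(x[:,2],3),"F",np.round(o["wrist_force"],1),"M",np.round(o["wrist_torque"],3),"w",round(o["width"],4),"g",round(o["grasp_force"],1),"q",np.round(o["joints"],3))
E
python3 - <<'E'
from h import *
p=camera("top")
for u in [(305.4,229),(334.4,221),(304.4,248.6),(329.6,243)]: print(toplate(onz(p,u,.024)))
print("cap",toplate(onz(p,(238,245),.091)))
st(); go((.5425,-.3225,.2,-11.6),(.5425,-.3225,.12,-11.6),(.5425,-.3225,.03,-11.6))
E
```

```text
[ 19.6 -38.9]
[  24.6 -108.2]
[-24.7 -27.5]
[-23.6 -86.6]
cap [  0.7 114.1]
t 1.5 p [ 0.1881 -0.596   0.2313] yaw 17.52 zax [ 0. -0. -1.] F [-0.7 -0.2  0.5] M [-0.043  0.056  0.026] w 0.0856 g 0.0 q [-1.335  0.308  1.634  0.     1.2   -0.07 ]
[ 420.3 -154.1   31.3] [ 0.    -0.     0.508]
[ 420.3 -154.2  111.3] [ 0.    -0.     0.508]
[ 420.3 -154.2  201.3] [ 0.    -0.     0.508]
```

send_rows(
  steps=[
    [1, [50, -18, 10], [0, 0, 0.06]],
    [1, [105, -38, 25], [0, 0, 0.15]],
    [1, [160, -58, 40], [0, 0, 0.25]],
    [1, [215, -78, 55], [0, 0, 0.35]],
    [1, [270, -98, 70], [0, 0, 0.45]],
    [1, [325, -118, 85], [0, 0, 0.508]],
    [1, [380, -138, 100], [0, 0, 0.508]],
    [1, [420, -154, 105], [0, 0, 0.508]],
    [1, [420, -154, 105], [0, 0, 0.508]],
    [1, [420, -154, 105], [0, 0, 0.508]],
  ],
  squeeze=50,
)

```text
clock: 2.75
position: [0.5421, -0.3228, 0.1263]
tool_rot: [3.125, -0.316, -0.001]
wrist_force: [0.6, 0.7, 0.0]
width: 0.0852
grasp_force: 0.0
```

Run:
```python
from h import *
st();p=camera("wrist");save(p,"w1.png")
for m in masks_of(p,"scraper_centre"):
    g=m["region"];v=cv2.cvtColor(p["pixels"],cv2.COLOR_RGB2HSV)[...,2];th=cv2.threshold(v[g].reshape(-1,1),0,255,cv2.THRESH_OTSU)[0]
    print(m["rect"],m["confidence"],np.median(p["pixels"][g],0),rect(p,g,.07),rect(p,g&(v>th),.07))
for m in mark_of(p,"scraper_centre"): print(m["xy"],m["confidence"],onz(p,m["xy"],.035))
go((.5425,-.3225,.03,-11.6))
```

```text
t 2.75 p [ 0.5421 -0.3228  0.1263] yaw -11.54 zax [-0.001 -0.    -1.   ] F [0.6 0.7 0. ] M [-0.     0.034 -0.018] w 0.0852 g 0.0 q [-6.060e-01  4.310e-01  1.695e+00 -1.000e-03  1.016e+00  1.167e+00]
[315.6, 257.7, 54.1, 192.0] 0.77 [198. 148.  76.] (array([ 544.1, -322.2]), array([ 28.5, 108.8]), np.float32(168.52)) (array([ 538.9, -320.9]), array([25.8, 96.8]), np.float32(168.62))
[235.3, 420.6, 59.2, 118.7] 0.7 [87. 82. 69.] (array([ 450.7, -254.2]), array([29.4, 95.4]), np.float32(158.51)) (array([ 427.6, -243.8]), array([27. , 44.8]), np.float32(158.4))
[ 0.7 -1.5 96.6] [ 0.    -0.    -0.001]
```

View pics/w1.png

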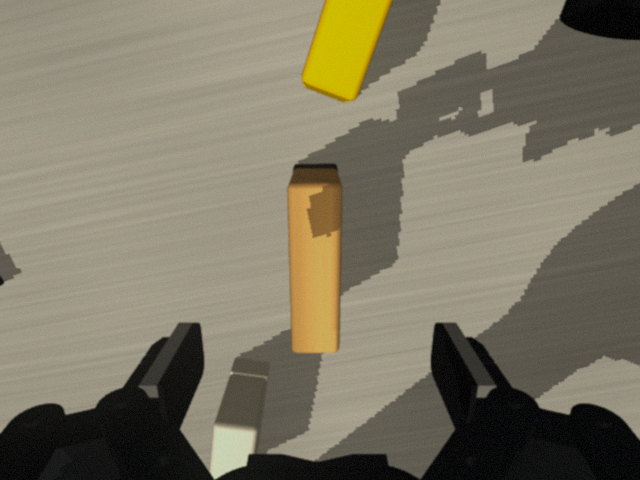

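The wrist view shows the orange wooden scraper at about (315,260), straight under the open fingers and aligned with them. Going down to grasp it.

send_rows(
  steps=[
    [1, [-2, -1.5, 40], [0, 0, 0]],
    [1, [-2, -1.5, 75], [0, 0, 0]],
    [1, [-2, -1.5, 96], [0, 0, 0]],
    [1, [-2, -1.5, 96], [0, 0, 0]],
    [-1, [-2, -1.5, 96], [0, 0, 0]],
    [-1, [-2, -1.5, 96], [0, 0, 0]],
    [-1, [-2, -1.5, 96], [0, 0, 0]],
    [-1, [-2, -1.5, 96], [0, 0, 0]],
    [-1, [-2, -1.5, 96], [0, 0, 0]],
    [-1, [-2, -1.5, 96], [0, 0, 0]],
  ],
  squeeze=50,
)

```text
clock: 4.15
position: [0.5416, -0.3214, 0.0316]
tool_rot: [3.125, -0.317, 0.003]
wrist_force: [-1.0, -0.5, 6.1]
width: 0.0275
grasp_force: 50.3
```

Run:
```python
from h import *
st();z=get_obs()["position"][2]
f=fromplate(0,30)
go((*get_obs()["position"][:2],.16,-11.6),(*f,.16,12.36),(*f,z+.0215,12.36))
```

```text
t 4.15 p [ 0.5416 -0.3214  0.0316] yaw -11.58 zax [ 0.002 -0.001 -1.   ] F [-1.  -0.5  6.1] M [ 0.053  0.045 -0.002] w 0.0275 g 50.3 q [-0.605  0.559  1.731  0.     0.85   1.168]
[ 3.000e-01  1.000e-01 -1.284e+02] [ 0.001 -0.002  0.   ]
[ -55.9 -413.4 -128.9] [ 0.001 -0.002 -0.418]
[ -56.1 -413.5  -22. ] [ 0.001 -0.002 -0.418]
```

send_rows(
  steps=[
    [-1, [0, 0, -40], [0, 0, 0]],
    [-1, [-4, -30, -90], [0, 0, 0]],
    [-1, [-12, -85, -110], [0, 0, -0.05]],
    [-1, [-20, -145, -110], [0, 0, -0.15]],
    [-1, [-28, -205, -110], [0, 0, -0.25]],
    [-1, [-36, -265, -110], [0, 0, -0.35]],
    [-1, [-44, -325, -110], [0, 0, -0.418]],
    [-1, [-51, -380, -100], [0, 0, -0.418]],
    [-1, [-54, -409, -70], [0, 0, -0.418]],
    [-1, [-54, -409, -40], [0, 0, -0.418]],
    [-1, [-54, -409, -30], [0, 0, -0.418]],
    [-1, [-54, -409, -30], [0, 0, -0.418]],
  ],
)

```text
clock: 5.65
position: [0.5688, 0.0903, 0.0592]
tool_rot: [-3.123, -0.338, 0.004]
wrist_force: [0.5, -0.6, -1.4]
width: 0.0274
grasp_force: 49.8
```

Run:
```python
from h import *
st();print(toplate(get_obs()["position"]));p=camera("side");save(p,"s2.png")
im=cv2.resize(p["pixels"][150:330,220:420],None,fx=3,fy=3,interpolation=cv2.INTER_CUBIC);cv2.imwrite("pics/s2c.png",cv2.cvtColor(im,cv2.COLOR_RGB2BGR))
go((*fromplate(0,25),.0533,12.36),(*fromplate(0,-178),.0533,12.36))
```

```text
t 5.65 p [0.5688 0.0903 0.0592] yaw 12.34 zax [-0.003 -0.    -1.   ] F [ 0.5 -0.6 -1.4] M [ 0.005  0.038 -0.017] w 0.0274 g 49.8 q [ 0.082  0.436  1.855 -0.     0.853  1.437]
[-1.8 25.6]
[0.6 0.3 7.1] [-0.     0.    -0.001]
[  0.8 203.3   7.1] [-0.     0.    -0.001]
```

View pics/s2c.png

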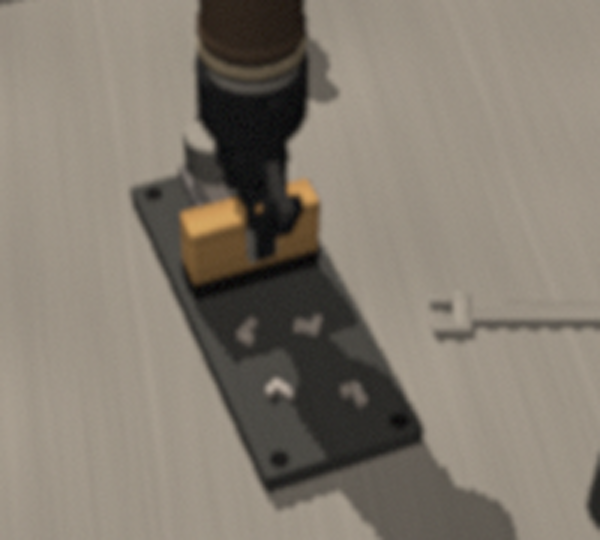

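The crop shows the scraper held over the bare part of the plate, with all four chips still ahead of it. Next I lower it close to the plate and check the force.

send_rows(
  steps=[
    [-1, [0.6, 0, 4], [0, 0, 0]],
    [-1, [0.6, 0, 6.5], [0, 0, 0]],
    [-1, [0.6, 0, 6.5], [0, 0, 0]],
  ],
)

```text
clock: 6.08
position: [0.5706, 0.0906, 0.054]
tool_rot: [-3.123, -0.338, -0.001]
wrist_force: [0.4, -0.5, -1.4]
width: 0.0273
grasp_force: 49.8
```

Run:
```python
from h import *
st();zs=[]
for i in range(4): camera("side");o=get_obs();zs.append([o["position"][2]*1e3,o["wrist_force"][2]])
print(np.round(zs,2));print(toplate(get_obs()["position"]))
```

```text
t 6.08 p [0.5706 0.0906 0.054 ] yaw 12.34 zax [ 0.  0. -1.] F [ 0.4 -0.5 -1.4] M [ 0.025  0.008 -0.004] w 0.0273 g 49.8 q [0.082 0.445 1.854 0.    0.842 1.437]
[[54.03 -2.04]
 [54.03 -1.  ]
 [54.03 -1.  ]
 [53.96 -1.09]]
[ 0.1 25.7]
```

send_rows(
  steps=[
    [-1, [0, 15, 0.5], [0, 0, 0]],
    [-1, [0, 32, 0.5], [0, 0, 0]],
    [-1, [0, 49, 0.5], [0, 0, 0]],
    [-1, [0, 66, 0.5], [0, 0, 0]],
    [-1, [0, 83, 0.5], [0, 0, 0]],
    [-1, [0, 100, 0.5], [0, 0, 0]],
    [-1, [0, 117, 0.5], [0, 0, 0]],
    [-1, [0, 134, 0.5], [0, 0, 0]],
    [-1, [0, 151, 0.5], [0, 0, 0]],
    [-1, [0, 168, 0.5], [0, 0, 0]],
    [-1, [0, 186, 0.5], [0, 0, 0]],
    [-1, [0, 204, 0.5], [0, 0, 0]],
  ],
)

```text
clock: 7.78
position: [0.6144, -0.1097, 0.0532]
tool_rot: [3.123, 0.338, 0.0]
wrist_force: [0.2, -0.2, -1.8]
width: 0.0277
grasp_force: 49.9
```

Run:
```python
from h import *
st();print(toplate(get_obs()["position"]));p=camera("side")
im=cv2.resize(p["pixels"][170:370,220:420],None,fx=3,fy=3,interpolation=cv2.INTER_CUBIC);cv2.imwrite("pics/s3c.png",cv2.cvtColor(im,cv2.COLOR_RGB2BGR))
```

```text
t 7.78 p [ 0.6144 -0.1097  0.0532] yaw 12.37 zax [ 0. -0. -1.] F [ 0.2 -0.2 -1.8] M [ 0.035  0.028 -0.048] w 0.0277 g 49.9 q [-0.246  0.519  1.739 -0.     0.883  1.109]
[  -0.  -179.5]
```

View pics/s3c.png

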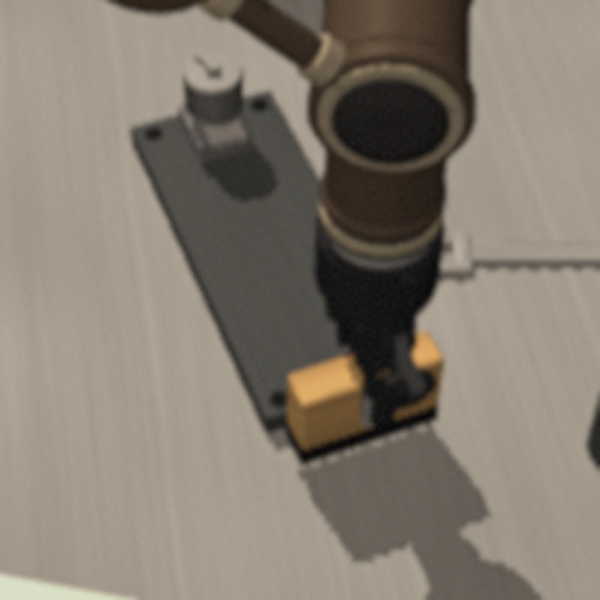

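Plate looks clear. I'll lift, carry the scraper to free bench space, and check the plate before putting it down.

send_rows(
  steps=[
    [-1, [0, 0, -40], [0, 0, 0]],
    [-1, [-25, 40, -50], [0, 0, 0]],
    [-1, [-55, 85, -50], [0, 0, 0]],
    [-1, [-85, 130, -40], [0, 0, 0]],
    [-1, [-106, 161, -10], [0, 0, 0]],
    [-1, [-106, 161, 12], [0, 0, 0]],
    [-1, [-106, 161, 12], [0, 0, 0]],
  ],
)

```text
clock: 8.7
position: [0.5427, -0.2879, 0.039]
tool_rot: [-3.12, -0.336, 0.007]
wrist_force: [-0.4, -0.1, -1.4]
width: 0.0275
grasp_force: 49.8
```

Run:
```python
from h import *
st();p=camera("top")
a=cv2.resize(p["pixels"][195:295,215:375],None,fx=3.5,fy=3.5,interpolation=cv2.INTER_CUBIC)
q=camera("side");b=cv2.resize(q["pixels"][190:430,210:440],None,fx=2.4,fy=2.4,interpolation=cv2.INTER_CUBIC)
h=600;c=np.zeros((580,560+240,3),np.uint8);c[:350,:560]=a;
b=cv2.resize(q["pixels"][190:430,210:440],(240,250));c[350:,:]=0;c[350:580,:240]=b[:230];c[350:580,240:]=cv2.resize(q["pixels"][200:320,230:500],(560,230));
cv2.imwrite("pics/c4.png",cv2.cvtColor(c,cv2.COLOR_RGB2BGR))
```

```text
t 8.7 p [ 0.5427 -0.2879  0.039 ] yaw 12.29 zax [-0.005  0.003 -1.   ] F [-0.4 -0.1 -1.4] M [ 0.005  0.017 -0.035] w 0.0275 g 49.8 q [-0.559  0.528  1.762  0.     0.857  0.797]
```

View pics/c4.png

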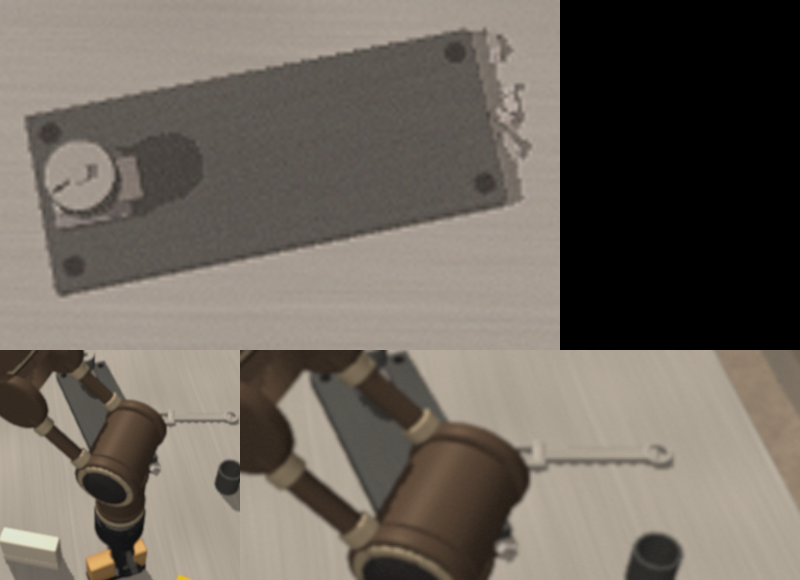

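The top crop shows the plate clear, with the chips beside its -y end at about (500,45), (515,100) and (512,135) in the crop. I'll zoom in before letting go of the scraper, in case a chip is leaning on the edge.

Run:
```python
from h import *
p=camera("top");s=12;u0,v0=335,198
im=cv2.resize(p["pixels"][v0:v0+48,u0:u0+36],None,fx=s,fy=s,interpolation=cv2.INTER_CUBIC)
im=np.hstack([im,im.copy()])[:576,:800]
for z,col in((.02,(255,0,0)),(0,(0,0,255))):
    e=[np.r_[fromplate(x,-150),z] for x in(-60,60)]
    q=((proj(p,np.array(e))-[u0,v0]+.5)*s).astype(int)+[432,0]
    cv2.line(im,tuple(map(int,q[0])),tuple(map(int,q[1])),col,1)
cv2.imwrite("pics/c5.png",cv2.cvtColor(im,cv2.COLOR_RGB2BGR))
```

```text
(no output)
```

View pics/c5.png

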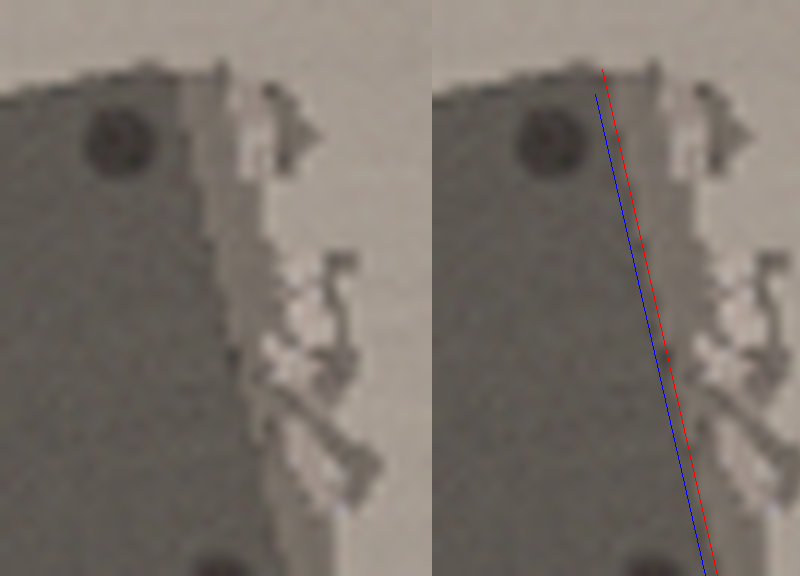

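All four chips are outside the plate's edge line, but the lowest one at (300,450) sits tight against it and casts a long shadow, so it may be leaning. I'll sweep along just outside that edge with the scraper to knock it clear.

send_rows(
  steps=[
    [-1, [0, 0, -55], [0, 0, 0]],
    [-1, [45, -34, -70], [0, 0, 0]],
    [-1, [92, -68, -70], [0, 0, 0]],
    [-1, [140, -103, -70], [0, 0, 0]],
    [-1, [188, -138, -70], [0, 0, 0]],
    [-1, [228, -169, -60], [0, 0, 0]],
    [-1, [228, -169, -20], [0, 0, 0]],
    [-1, [228, -169, 0], [0, 0, 0]],
    [-1, [228, -169, 0], [0, 0, 0]],
  ],
)

```text
clock: 9.98
position: [0.7293, -0.0742, 0.039]
tool_rot: [-3.122, -0.338, 0.008]
wrist_force: [-0.6, -0.1, -1.6]
width: 0.0276
grasp_force: 49.9
```

Run:
```python
from h import *
st();o=get_obs();print(toplate(o["position"]))
go((*fromplate(120,-169),.0345,12.36),(*fromplate(-60,-169),.0345,12.36))
```

```text
t 9.97 p [ 0.7293 -0.0742  0.039 ] yaw 12.37 zax [-0.005  0.001 -1.   ] F [-0.6 -0.1 -1.6] M [ 0.005  0.017 -0.026] w 0.0276 g 49.9 q [-0.161  0.714  1.444 -0.     0.988  1.194]
[ 119.8 -169.3]
[ 0.2 -0.3  4.5] [-0.002  0.005  0.   ]
[-179.8   -0.4    5.4] [-0.002  0.005  0.   ]
```

send_rows(
  steps=[
    [-1, [0, 0, 4], [0, 0, 0]],
    [-1, [-15, 0, 4.5], [0, 0, 0]],
    [-1, [-32, 0, 4.5], [0, 0, 0]],
    [-1, [-49, 0, 4.5], [0, 0, 0]],
    [-1, [-66, 0, 4.5], [0, 0, 0]],
    [-1, [-83, 0, 4.5], [0, 0, 0]],
    [-1, [-100, 0, 5], [0, 0, 0]],
    [-1, [-117, 0, 5], [0, 0, 0]],
    [-1, [-134, 0, 5], [0, 0, 0]],
    [-1, [-151, 0, 5], [0, 0, 0]],
    [-1, [-168, 0, 5], [0, 0, 0]],
    [-1, [-182, 0, 5], [0, 0, 0]],
  ],
)

```text
clock: 11.48
position: [0.5559, -0.1148, 0.0389]
tool_rot: [3.121, 0.336, 0.01]
wrist_force: [1.4, 1.1, 1.9]
width: 0.0279
grasp_force: 50.1
```

Run:
```python
from h import *
st();o=get_obs();print(toplate(o["position"]))
go((.545,-.29,.0345,12.36))
```

```text
t 11.47 p [ 0.5559 -0.1148  0.0389] yaw 12.29 zax [ 0.006 -0.001 -1.   ] F [1.4 1.1 1.9] M [ 0.077 -0.24  -0.074] w 0.0279 g 50.1 q [-0.281  0.452  1.886  0.     0.797  1.075]
[ -58.3 -171.9]
[-47.9 168.8   4.6] [ 0.003 -0.006 -0.001]
```

send_rows(
  steps=[
    [-1, [0, 0, -40], [0, 0, 0]],
    [-1, [-10, 40, -80], [0, 0, 0]],
    [-1, [-30, 90, -90], [0, 0, 0]],
    [-1, [-48, 140, -90], [0, 0, 0]],
    [-1, [-48, 169, -70], [0, 0, 0]],
    [-1, [-48, 169, -30], [0, 0, 0]],
    [-1, [-48, 169, -20], [0, 0, 0]],
  ],
)

```text
clock: 12.35
position: [0.5404, -0.2883, 0.054]
tool_rot: [-3.12, -0.336, 0.007]
wrist_force: [-0.7, -0.1, -2.2]
width: 0.0277
grasp_force: 50.8
```

Run:
```python
from h import *
st();p=camera("top");q=camera("side")
a=cv2.resize(p["pixels"][195:295,315:395],(480,600),interpolation=cv2.INTER_CUBIC)
print(masks_of(q,"scraper_centre")[0]["rect"])
b=cv2.resize(q["pixels"][330:470,220:368],(320,300),interpolation=cv2.INTER_CUBIC)
b2=cv2.resize(q["pixels"][220:346,250:384],(320,300),interpolation=cv2.INTER_CUBIC)
cv2.imwrite("pics/c6.png",cv2.cvtColor(np.hstack([a,np.vstack([b,b2])]),cv2.COLOR_RGB2BGR))
for m in mark_of(p,"chip0_centre"): print(m["xy"],m["confidence"],toplate(onz(p,m["xy"],.004)))
```

```text
t 12.35 p [ 0.5404 -0.2883  0.054 ] yaw 12.28 zax [-0.005  0.003 -1.   ] F [-0.7 -0.1 -2.2] M [ 0.005 -0.053  0.021] w 0.0277 g 50.8 q [-0.561  0.502  1.764  0.     0.881  0.795]
[240.6, 381.1, 64.4, 37.1]
[371.1, 284.9] 0.47 [-134.5 -160.6]
```

View pics/c6.png

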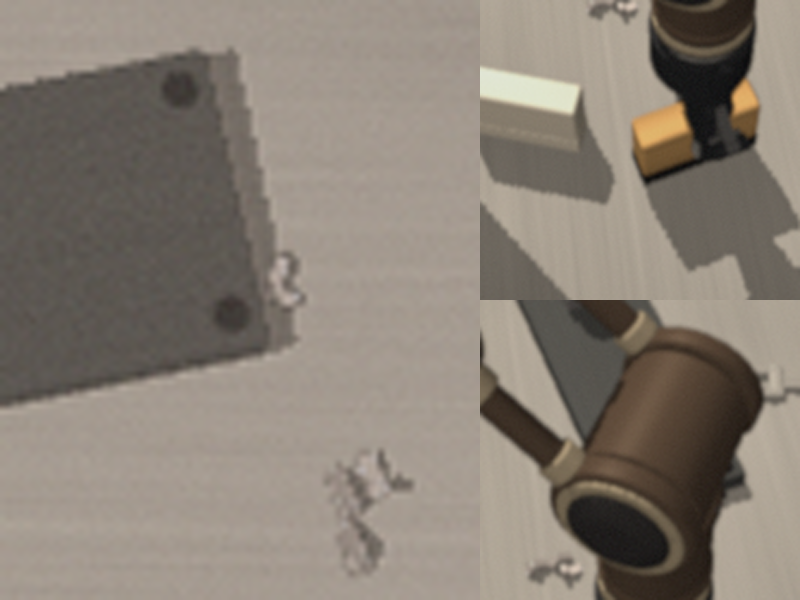

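Three chips are now well clear, at around (365,510) in the composite. The fourth lies flat on the bench, just outside the edge at (285,280). Now I set the scraper down.

send_rows(
  steps=[
    [-1, [0, 0, 12], [-0.002, 0.005, 0]],
    [-1, [0, 0, 19], [-0.002, 0.005, 0]],
    [-1, [0, 0, 22], [-0.002, 0.005, 0]],
    [-1, [0, 0, 22], [-0.002, 0.005, 0]],
  ],
)

```text
clock: 13.05
position: [0.5429, -0.2887, 0.0339]
tool_rot: [3.122, 0.338, 0.007]
wrist_force: [0.3, -1.0, -1.3]
width: 0.0275
grasp_force: 50.8
```

```bash
python3 -c "
from h import *
st()"
```

```text
t 13.05 p [ 0.5429 -0.2887  0.0339] yaw 12.37 zax [ 0.005 -0.001 -1.   ] F [ 0.3 -1.  -1.3] M [0.001 0.045 0.029] w 0.0275 g 50.8 q [-0.561  0.532  1.77   0.003  0.836  0.792]
```

send_rows(
  steps=[
    [-1, [0, 0, 1.5], [0, 0, 0]],
    [-1, [0, 0, 2.5], [0, 0, 0]],
    [-1, [0, 0, 2.5], [0, 0, 0]],
  ],
)

```text
clock: 13.42
position: [0.5431, -0.2889, 0.0318]
tool_rot: [3.122, 0.338, 0.008]
wrist_force: [-0.0, -0.3, -0.6]
width: 0.0277
grasp_force: 50.8
```

```bash
python3 -c "
from h import *
st()"
```

```text
t 13.43 p [ 0.5431 -0.2889  0.0318] yaw 12.36 zax [ 0.005 -0.001 -1.   ] F [-0.  -0.3 -0.6] M [ 0.002 -0.014  0.059] w 0.0277 g 50.8 q [-0.561  0.535  1.77   0.003  0.832  0.792]
```

send_rows(
  steps=[
    [-1, [0, 0, 1], [0, 0, 0]],
    [-0.2, [0, 0, 1], [0, 0, 0]],
    [0, [0, 0, 1], [0, 0, 0]],
    [0.4, [0, 0, 1], [0, 0, 0]],
    [0.7, [0, 0, 1], [0, 0, 0]],
    [0.7, [0, 0, 1], [0, 0, 0]],
    [0.7, [0, 0, -20], [0, 0, 0]],
    [0.7, [0, 0, -60], [0, 0, 0]],
    [1, [0, 0, -110], [0, 0, 0]],
    [1, [0, 0, -140], [0, 0, 0]],
    [1, [0, 0, -140], [0, 0, 0]],
  ],
)

```text
clock: 14.8
position: [0.5451, -0.2904, 0.1773]
tool_rot: [3.116, 0.338, 0.02]
wrist_force: [-0.3, 0.1, 0.2]
width: 0.0854
grasp_force: 0.0
```

Run:
```python
from h import *
st();q=camera("side");p=camera("top")
for c in(q,p):
    for m in masks_of(c,"scraper_centre"):
        g=m["region"];v=cv2.cvtColor(c["pixels"],cv2.COLOR_RGB2HSV)[...,2];th=cv2.threshold(v[g].reshape(-1,1),0,255,cv2.THRESH_OTSU)[0]
        print(np.round(m["rect"]),m["confidence"],np.median(c["pixels"][g],0),rect(c,g&(v>th),.07),onz(c,m["rect"][:2],.035))
# cap refine
for c,n in((p,"top"),(q,"side")):
    for z in(.075,):
        for m in mark_of(c,"cap_grip"): print(n,m["confidence"],toplate(onz(c,m["xy"],.077)))
w=fromplate(0,115);print(w)
for yaw in (60,80,100,120,150): go((*w,.16,yaw))
```

```text
t 14.8 p [ 0.5451 -0.2904  0.1773] yaw 12.37 zax [ 0.013 -0.006 -1.   ] F [-0.3  0.1  0.2] M [-0.034  0.006 -0.012] w 0.0854 g 0.0 q [-0.561  0.34   1.708  0.002  1.079  0.793]
[405. 431.  65.  48.] 0.86 [172.5 139.   20. ] (array([ 671., -371.]), array([27.6, 99.2]), np.float32(149.14)) [ 0.67302375 -0.37215019  0.035     ]
[321. 401.  62.  39.] 0.75 [119.  92.  62.] (array([ 538.1, -290.6]), array([109.1,  27.9]), np.float32(11.34)) [ 0.54075995 -0.29661242  0.035     ]
[240. 380.  63.  36.] 0.7 [142. 132. 116.] (array([ 402. , -233.8]), array([28.4, 98.9]), np.float32(159.33)) [ 0.40419997 -0.23500876  0.035     ]
[283. 328.   9.   7.] 0.5 [153. 142. 129.] (array([ 492.8, -158.1]), array([15.3,  5.1]), np.float32(17.94)) [ 0.49352678 -0.13852545  0.035     ]
[290. 199.  19.  24.] 0.19 [151.  143.  130.5] (array([551.7, 201.4]), array([44.1, 39.7]), np.float32(81.93)) [0.55426356 0.21903822 0.035     ]
[425. 318.  31.  43.] 0.8 [176.  174.5 159. ] (array([ 407.1, -226.9]), array([21.8, 98.2]), np.float32(152.02)) [ 0.40360213 -0.23589779  0.035     ]
[444. 250.  14.  36.] 0.66 [126.5 100.   71.5] (array([ 538.6, -272.7]), array([18.5, 36.5]), np.float32(148.01)) [ 0.55680013 -0.2827753   0.035     ]
[469. 213.  10.  15.] 0.57 [133. 109.  47.] (array([ 633.4, -330. ]), array([ 4.7, 26.4]), np.float32(134.91)) [ 0.64302424 -0.34212309  0.035     ]
top 0.66 [  3.4 110.4]
side 0.74 [  0.7 114. ]
[0.55138386 0.17793452]
[ 109.6 -453.    10.4] [ 0.001 -0.003 -0.831]
[ 109.6 -453.    10.4] [ 1.00e-03 -2.00e-03 -1.18e+00]
[ 109.6 -453.    10.4] [ 0.002 -0.002 -1.53 ]
[ 109.6 -453.    10.4] [ 0.002 -0.002 -1.879]
[ 109.6 -453.    10.4] [ 3.000e-03 -2.000e-03 -2.402e+00]
```

Scraper is standing free at about (0.54,-0.29), with its top face at the right height. I move above the cap, with the wrist pre-turned to leave room for the clockwise screwing.

send_rows(
  steps=[
    [1, [10, -40, 0], [0, 0, -0.18]],
    [1, [20, -85, 0], [0, 0, -0.36]],
    [1, [31, -130, 0], [0, 0, -0.54]],
    [1, [42, -175, 0], [0, 0, -0.72]],
    [1, [53, -220, 0], [0, 0, -0.9]],
    [1, [64, -265, 0], [0, 0, -1.08]],
    [1, [75, -310, 0], [0, 0, -1.26]],
    [1, [86, -355, 0], [0, 0, -1.44]],
    [1, [97, -400, 5], [0, 0, -1.62]],
    [1, [108, -440, 10], [0, 0, -1.8]],
    [1, [110, -453, 10], [0, 0, -1.98]],
    [1, [110, -453, 10], [0.002, -0.002, -2.16]],
  ],
)

```text
clock: 16.6
position: [0.5517, 0.1786, 0.1598]
tool_rot: [1.161, 2.918, -0.003]
wrist_force: [0.7, 0.2, 0.1]
width: 0.0856
grasp_force: 0.0
```

send_rows(
  steps=[
    [1, [0, 0, 0], [0, 0, -0.18]],
    [1, [0, 0, 0], [0, 0, -0.21]],
    [1, [0, 0, 0], [0, 0, -0.21]],
  ],
)

```text
clock: 16.98
position: [0.5525, 0.1771, 0.1607]
tool_rot: [0.865, 3.018, -0.003]
wrist_force: [0.6, -0.7, -0.4]
width: 0.0853
grasp_force: 0.0
```

Run:
```python
from h import *
st();p=camera("wrist")
for m in masks_of(p,"cap_grip"): 
    r=rect(p,m["region"],.091);print(m["rect"],m["confidence"],r,toplate(r[0]/1000))
im=p["pixels"];w=np.r_[fromplate(0,115),.091];print("expected px",proj(p,w))
t=camera("top")
for m in masks_of(t,"cap_grip"): print("top",m["rect"])
w=fromplate(0,115);go((*w,.06,148))
cv2.imwrite("pics/w7.png",cv2.cvtColor(im,cv2.COLOR_RGB2BGR))
```

```text
t 16.98 p [0.5525 0.1771 0.1607] yaw 148.03 zax [ 0.002 -0.002 -1.   ] F [ 0.6 -0.7 -0.4] M [-0.046  0.018  0.029] w 0.0853 g 0.0 q [ 0.237  0.299  1.8   -0.003  1.041 -0.774]
[320.3, 245.7, 79.2, 91.2] 0.71 (array([547. , 181.9]), array([44.4, 52.1]), np.float32(136.66)) [ -3.4 119.8]
expected px [[318.35614552 259.10971636]]
top [232.7, 246.8, 5.0, 0.9]
[ 2.000e+00 -1.000e-01  1.013e+02] [-0.     0.004  0.002]
```

View pics/w7.png

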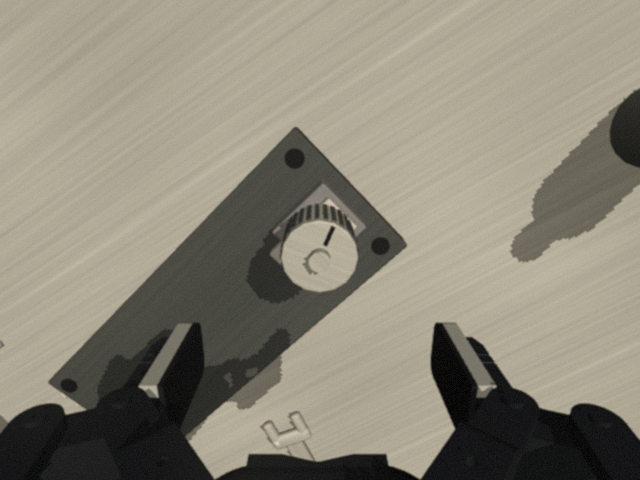

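The wrist view shows the cap's top face at (319,255), centred between the open fingers; its dark line points up-right from the centre. Descending and gripping.

send_rows(
  steps=[
    [1, [3, 0, 40], [0, 0, 0]],
    [1, [3, 0, 80], [0, 0, 0]],
    [1, [3, 0, 101], [0, 0, 0]],
    [1, [3, 0, 101], [0, 0, 0]],
    [-1, [3, 0, 101], [0, 0, 0]],
    [-1, [3, 0, 101], [0, 0, 0]],
    [-1, [3, 0, 101], [0, 0, 0]],
    [-1, [3, 0, 101], [0, 0, 0]],
    [-1, [3, 0, 101], [0, 0, 0]],
  ],
  squeeze=40,
)

```text
clock: 18.3
position: [0.5519, 0.1789, 0.0622]
tool_rot: [0.86, 3.015, 0.0]
wrist_force: [-1.3, -0.7, 5.9]
width: 0.0427
grasp_force: 40.3
```

```bash
python3 -c "
from h import *
st()"
```

```text
t 18.3 p [0.5519 0.1789 0.0622] yaw 148.16 zax [ 0.006 -0.002 -1.   ] F [-1.3 -0.7  5.9] M [-0.095  0.18  -0.02 ] w 0.0427 g 40.3 q [ 0.24   0.434  1.85  -0.004  0.852 -0.773]
```

send_rows(
  steps=[
    [-1, [0, 0, 0.1], [0, 0, 0.18]],
    [-1, [0, 0, 0.2], [0, 0, 0.36]],
    [-1, [0, 0, 0.3], [0, 0, 0.54]],
    [-1, [0, 0, 0.4], [0, 0, 0.72]],
    [-1, [0, 0, 0.5], [0, 0, 0.9]],
    [-1, [0, 0, 0.6], [0, 0, 1.08]],
    [-1, [0, 0, 0.8], [0, 0, 1.26]],
    [-1, [0, 0, 0.9], [0, 0, 1.44]],
    [-1, [0, 0, 1.0], [0, 0, 1.6]],
    [-1, [0, 0, 1.0], [0, 0, 1.6]],
  ],
)

```text
clock: 19.55
position: [0.5512, 0.1788, 0.0611]
tool_rot: [2.766, 1.483, 0.004]
wrist_force: [-2.7, -0.9, 6.6]
width: 0.043
grasp_force: 40.6
```

```bash
python3 -c "
from h import *
st()"
```

```text
t 19.55 p [0.5512 0.1788 0.0611] yaw 56.4 zax [ 0.004 -0.002 -1.   ] F [-2.7 -0.9  6.6] M [-0.119  0.542 -0.055] w 0.043 g 40.6 q [ 0.24   0.436  1.85  -0.004  0.852  0.829]
```

send_rows(
  steps=[
    [-1, [0, 0, 0.1], [0, 0, 0.1]],
    [-1, [0, 0, 0.1], [0, 0, 0.2]],
    [-1, [0, 0, 0.1], [0, 0, 0.2]],
  ],
)

```text
clock: 19.92
position: [0.5512, 0.1788, 0.061]
tool_rot: [2.9, 1.2, 0.005]
wrist_force: [-2.4, -1.1, 7.6]
width: 0.0432
grasp_force: 40.6
```

```bash
python3 -c "
from h import *
st()"
```

```text
t 19.93 p [0.5512 0.1788 0.061 ] yaw 44.96 zax [ 0.004 -0.002 -1.   ] F [-2.4 -1.1  7.6] M [-0.151  0.51  -0.153] w 0.0432 g 40.6 q [ 0.24   0.436  1.85  -0.003  0.852  1.028]
```

send_rows(
  steps=[
    [-1, [0, 0, 0.1], [0, 0, 0.1]],
    [-1, [0, 0, 0.1], [0, 0, 0.2]],
    [-1, [0, 0, 0.1], [0, 0, 0.2]],
  ],
)

```text
clock: 20.3
position: [0.5511, 0.1789, 0.0609]
tool_rot: [3.004, 0.909, 0.005]
wrist_force: [-2.1, -0.4, 8.1]
width: 0.0427
grasp_force: 40.6
```

```bash
python3 -c "
from h import *
st()"
```

```text
t 20.3 p [0.5511 0.1789 0.0609] yaw 33.67 zax [ 0.004 -0.002 -1.   ] F [-2.1 -0.4  8.1] M [0.001 0.576 0.463] w 0.0427 g 40.6 q [ 0.24   0.436  1.851 -0.004  0.852  1.226]
```

send_rows(
  steps=[
    [-1, [0, 0, 0], [0, 0, 0.05]],
    [-1, [0, 0, 0], [0, 0, 0.05]],
  ],
)

```text
clock: 20.55
position: [0.5515, 0.1791, 0.0608]
tool_rot: [3.025, 0.835, 0.007]
wrist_force: [-1.2, -0.3, 6.0]
width: 0.0431
grasp_force: 40.6
```

```bash
python3 -c "
from h import *
st();camera('side');st()"
```

```text
t 20.55 p [0.5515 0.1791 0.0608] yaw 30.87 zax [ 0.005 -0.002 -1.   ] F [-1.2 -0.3  6. ] M [0.058 0.345 0.566] w 0.0431 g 40.6 q [ 0.241  0.436  1.85  -0.004  0.851  1.276]
t 20.6 p [0.5515 0.1791 0.0608] yaw 30.87 zax [ 0.005 -0.002 -1.   ] F [-1.7 -0.9  6.4] M [0.077 0.336 0.618] w 0.0427 g 40.6 q [ 0.241  0.436  1.85  -0.004  0.851  1.276]
```

send_rows(
  steps=[
    [-1, [0, 0, 0], [0, 0, 0.1]],
    [-1, [0, 0, 0], [0, 0, 0.1]],
  ],
)

```text
clock: 20.85
position: [0.5524, 0.1794, 0.0608]
tool_rot: [3.063, 0.684, 0.011]
wrist_force: [1.8, 1.7, 4.5]
width: 0.0429
grasp_force: 41.0
```

```bash
python3 -c "
from h import *
camera('side');st();camera('side');st()"
```

```text
t 20.9 p [0.5524 0.1794 0.0608] yaw 25.17 zax [ 0.007 -0.001 -1.   ] F [0.7 1.9 5.9] M [ 0.27  -0.069  0.735] w 0.0432 g 41.0 q [ 0.241  0.437  1.85  -0.004  0.848  1.375]
t 20.95 p [0.5524 0.1794 0.0608] yaw 25.16 zax [ 0.007 -0.001 -1.   ] F [0.4 2.4 6.3] M [ 0.29  -0.069  0.738] w 0.0428 g 41.0 q [ 0.241  0.437  1.85  -0.004  0.849  1.375]
```

send_rows(
  steps=[
    [-1, [0, 0, 0], [0, 0, -0.04]],
    [-1, [0, 0, 0], [0, 0, -0.04]],
  ],
)

```text
clock: 21.2
position: [0.5524, 0.1795, 0.0608]
tool_rot: [3.051, 0.74, 0.01]
wrist_force: [-0.6, 1.8, 5.9]
width: 0.0431
grasp_force: 41.1
```

```bash
python3 -c "
from h import *
camera('side');st();camera('side');st()"
```

```text
t 21.25 p [0.5524 0.1795 0.0608] yaw 27.26 zax [ 0.007 -0.    -1.   ] F [0.9 2.3 6.5] M [ 0.25  -0.055  0.048] w 0.0427 g 41.1 q [ 0.24   0.437  1.85  -0.002  0.849  1.337]
t 21.3 p [0.5524 0.1795 0.0608] yaw 27.26 zax [ 0.007 -0.    -1.   ] F [0.5 1.4 5.6] M [ 0.244 -0.062  0.043] w 0.0431 g 41.1 q [ 0.24   0.437  1.85  -0.002  0.849  1.337]
```

The torque rose to 0.74 N·m and the pads slipped slightly, so the cap is bottomed out; that torque is now relaxed to about zero. Backing off a quarter turn.

send_rows(
  steps=[
    [-1, [0, 0, -0.1], [0, 0, -0.15]],
    [-1, [0, 0, -0.2], [0, 0, -0.32]],
    [-1, [0, 0, -0.3], [0, 0, -0.49]],
    [-1, [0, 0, -0.4], [0, 0, -0.66]],
    [-1, [0, 0, -0.5], [0, 0, -0.83]],
    [-1, [0, 0, -0.6], [0, 0, -1.0]],
    [-1, [0, 0, -0.8], [0, 0, -1.17]],
    [-1, [0, 0, -0.9], [0, 0, -1.34]],
    [-1, [0, 0, -1.0], [0, 0, -1.5]],
    [-1, [0, 0, -1.0], [0, 0, -1.58]],
    [-1, [0, 0, -1.0], [0, 0, -1.58]],
  ],
)

```text
clock: 22.68
position: [0.5511, 0.1799, 0.0618]
tool_rot: [1.622, 2.687, 0.004]
wrist_force: [-2.1, 4.0, 8.7]
width: 0.0428
grasp_force: 41.3
```

Run:
```python
from h import *
st();q=camera("side")
for m in masks_of(q,"scraper_centre"):
    g=m["region"];v=cv2.cvtColor(q["pixels"],cv2.COLOR_RGB2HSV)[...,2];th=cv2.threshold(v[g].reshape(-1,1),0,255,cv2.THRESH_OTSU)[0]
    print(np.round(m["rect"]),m["confidence"],rect(q,g&(v>th),.07))
p=camera("top")
for n in("tube_offcut","oil_bottle","wrench"):
    print(n,[(onz(p,m["xy"],0)[:2].round(3),round(m["confidence"],2)) for m in mark_of(p,n)],[(onz(q,m["xy"],0)[:2].round(3),round(m["confidence"],2)) for m in mark_of(q,n)])
a=cv2.resize(p["pixels"][195:315,215:375],(400,300),interpolation=cv2.INTER_CUBIC);b=cv2.resize(q["pixels"][180:480,200:500],(400,300))
im=np.vstack([np.hstack([a,b])])
cv2.imwrite("pics/end.png",cv2.cvtColor(im,cv2.COLOR_RGB2BGR))
```

```text
t 22.68 p [0.5511 0.1799 0.0618] yaw 117.78 zax [ 0.004  0.001 -1.   ] F [-2.1  4.   8.7] M [0.55  0.384 0.079] w 0.0428 g 41.3 q [ 2.41e-01  4.35e-01  1.85e+00 -1.00e-03  8.53e-01 -2.44e-01]
[240. 379.  62.  39.] 0.92 (array([ 389.1, -229.4]), array([28., 70.]), np.float32(159.98))
[404. 432.  67.  50.] 0.87 (array([ 671.2, -370.6]), array([28.4, 99.2]), np.float32(149.19))
[321. 398.  57.  48.] 0.61 (array([ 549.3, -287.8]), array([82.6, 26.3]), np.float32(12.53))
tube_offcut [(array([ 0.783, -0.149]), 0.91)] [(array([ 0.798, -0.132]), 0.76)]
oil_bottle [(array([0.626, 0.426]), 0.74)] [(array([0.621, 0.422]), 0.86)]
wrench [(array([0.791, 0.032]), 0.91)] [(array([0.784, 0.04 ]), 0.92), (array([ 0.501, -0.114]), 0.5)]
```

View pics/end.png

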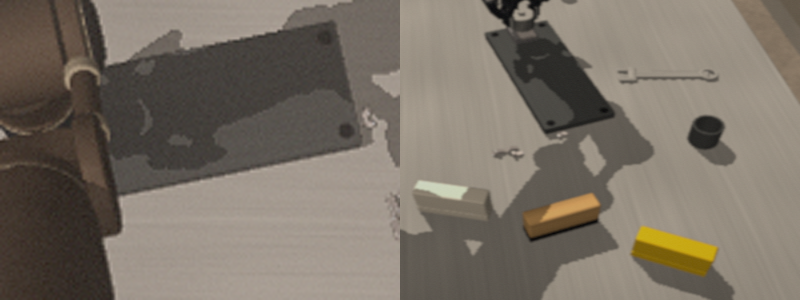

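The last picture shows the plate bare and the chips on the bench beside its end: one at (560,135), the others at (510,153). The scraper stands upright at (562,215), the tube, bottle and wrench have not moved, and the gripper is still on the cap after turning back 90.5°.

```bash
python3 -c "
from station import *
print(hand_in())"
```

```text
the job is handed in; nothing more can be done
None
```

The job is handed in at about 23 s of the 69 s: all four chips are off the plate, the scraper stands free and upright on the bench, and the cap was bottomed out and turned back about 90°, with the gripper still holding it.

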